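# Seat and clamp a hardness block

### The job

Push the loose steel disc along the fixture plate with your fingertips until it is fully home against the end stop between the two guide rails, keeping it flat on the plate and never picking it up. Then push the toggle clamp's lever over past centre from its open side so that it snaps down and its foot clamps the disc, and leave the small things standing round the fixture where they are.

Things in the scene. Friction and masses are not known exactly. Their poses are not given: they have to be found in the camera images.
- fixture: Clamping fixture fixed to the bench: dark steel plate 195 x 112 mm, top 8 mm above the bench, with guide rails, end stop and toggle clamp. Origin: bench level, under the centre of the disc when home. z up; +x runs along the channel to the stop and clamp, away from the robot, turned up to 0.35 rad either way. Plate spans x -105 to +90, y -56 to +56 mm.
- nest (a point): Point on the plate's top (8 mm above the bench) where the centre of the disc's underside is when home; axes as the fixture's. The end stop's face is 28 mm beyond it in +x. The two rails, tops 17 mm above the bench, are 59 mm apart from x = -6 to +28 mm and flare to about 83 mm apart at the mouth, x = -30 mm.
- pivot (a point): Middle of the clamp's pivot: level axis parallel to the fixture's y, 54 mm in +x from home, 34 mm above the bench, between two bracket cheeks (24 mm long in x, within 12 mm of the middle in y, tops 44 mm above the bench).
- block: Plain steel disc, 56 mm in diameter, 12 mm thick, about 0.22 kg, loose, flat on the fixture's plate; the only disc there. Origin: centre of its underside. It starts 42 to 60 mm short of home (towards the fixture's -x), up to 6 mm to either side of the channel's middle; the flared rails guide it in.
- clamp (a joint): Lever angle, rad. 0 open: handle leans 0.8 rad from upright to the fixture's +x, foot arm stands up. Grows as the handle swings towards -x. 0.8: handle upright, spring at dead centre. About 1.6: closed, handle leans 0.8 rad to -x over the disc, 16 mm foot on the disc. The spring drives it away from 0.8 (0.18 N m at the ends), so past 0.8 it snaps shut; 3 to 6 N on the handle turn it.
- clamp_grip (a point): Centre of the round end of the lever's grey grip, 74 mm from the pivot; the grip is 16 mm thick, 36 mm of the handle's length and ends 8 mm beyond this point; below it is a 9 mm rod. Open: 53 mm past the pivot in the fixture's +x, 86 mm above the bench. Upright, the grip's end is 116 mm above the bench. It swings in the fixture's plane y = 0.
- specimen: Bystander: black resin-mounted specimen, 31 mm across, 18 mm high, standing loose on the bench beside the fixture. Origin: centre of its underside.
- loupe: Bystander: black loupe, 36 mm across, 38 mm high, standing loose on the bench beside the fixture. Origin: centre of its underside.
- indenter: Bystander: pointed steel indenter, 16 mm across, 31 mm high, standing loose on the bench beside the fixture. Origin: centre of its underside.

How it is judged:
On the way:
1. the disc is home against the end stop while the clamp is still open (x of block in the frame of fixture between -0.003 and 0.003 m and y of block in the frame of fixture between -0.004 and 0.004 m and z of block in the frame of fixture between 0.005 and 0.011 m and angle between block's own z axis and vertical below 0.06 rad and value of joint clamp below 0.4 rad), for 0.2 s.
At the end, for the whole second after the job is handed in: The disc lies flat in the nest, its centre within 3 mm of home along the channel and 4 mm across it, at rest, and the clamp's lever is snapped over (joint above 1.5 rad) on top of it. Before the lever was flipped the disc had been home (x of block in the frame of fixture between -0.003 and 0.003 m and y of block in the frame of fixture between -0.004 and 0.004 m and z of block in the frame of fixture between 0.005 and 0.011 m and angle between block's own z axis and vertical below 0.06 rad and value of joint clamp above 1.5 rad and linear speed of block below 0.01 m/s); the robot touches nothing.
It fails at once if the disc is lifted or tipped off the plate (z of block in the frame of fixture above 0.013 m or angle between block's own z axis and vertical above 0.2 rad).
It fails at once if the specimen is pushed more than 20 mm (distance of specimen from where it was at the start of the episode above 0.02 m).
It fails at once if the loupe is pushed more than 20 mm (distance of loupe from where it was at the start of the episode above 0.02 m).
It fails at once if the indenter is pushed more than 20 mm (distance of indenter from where it was at the start of the episode above 0.02 m).
It also fails if it takes over 48 s, if anything falls off the work surface, if the arm or the gripper's body presses on something with over 40 N, if the wrist force passes 120 N, or if a joint passes its speed limit or range.

### The arm

A 6-joint arm with a two-finger parallel gripper is mounted at the origin on a cart in front of the work surface, level with it; the furniture and walls round the work are solid. World frame = base frame: x ahead of the robot, y to its left, z up, the work surface at z = 0. Lengths are in m, angles in rad, forces in N, time in s.
With the tool pointing down it reaches from about 0.275 to 0.975 m from the base axis. Payload 8.4 kg.
Tool frame: the origin (TCP) lies between the finger pads; the fingertips stand ahead of it and the grasp point (between the pads) lies 8 mm behind it (ctrl.tip_extent is the x of the fingertips in the tool frame, in m); x points along the fingers, z is the direction in which the jaws open and shut, and the axes are right-handed (so a half turn about x gives the same grasp; the last joint's range is limited). The gripper opens to 92 mm and grips with 3 to 60 N. Pads are 20 mm wide; open, the fingers measure 128 mm over their backs; the gripper's body (75 mm by 189 mm) begins 69 mm behind the grasp point.
Start: joints at [1.325, 0.353, 1.633, -0, 1.155, -0.002], TCP at [0.151, 0.607, 0.226] pointing down, gripper open.
Joint ranges: [-2.63, 2.63], [-0.92, 2.1], [0.06, 2.66], [-1.3, 4.44], [0, 2.69], [-3.02, 3.02]. Speed limits (rad/s): [2.22, 2.22, 2.79, 3.14, 3.14, 3.14].

### API

Orientations are given as [roll, pitch, yaw] about the fixed x, y, z axes, in that order (R = Rz(yaw) Ry(pitch) Rx(roll)).
In Python, from cell import ctrl gives the robot as it stands.
- The arm moves only by the tool servo_tool, never from a script. Its arguments are lists of equal length, an entry for each row: "travel": the shift along the tool's x, y, z in units of 0.025 m (1.0 is 0.025 m), a list of three; "angular": the turn, a rotation vector about the tool's x, y, z in units of 4 degrees (1.0 is 4 degrees), a list of three; "gripper": the closure, from 0 (fully open) to 1 (shut). In form: {"travel": [[x, y, z], ...], "angular": [[ax, ay, az], ...], "gripper": [gripper, ...]}. A call has 1 to 10 rows; each row shifts and turns the commanded pose from where the row before left it, along the tool's axes as they then stand; what a row does not reach is not made up. A row lasts 1/8 s, in which the tool goes at most 62.5 mm and 10.7 degrees, less where a joint would pass 70% of its speed; a pose out of reach is approached as far as the arm can. A call with a number of a shift or a turn outside -1 to 1 is refused whole. A call with a gripper value outside its range is refused whole. The fingers move at their own pace and stop on an object; the grip force is fixed at half the most. Time passes only in rows, so rows that do not move let the fingers close. It gives the time, the measured TCP pose, the force and the opening at its end, in the units of the state.
- ctrl.state(): the state, without advancing time (a new reading comes with each control period).
- ctrl.capture(name): name is "scene" or "top" or "wrist"; returns a dict with "color" (480x640x3 uint8, red, green, blue), "mtx" (3x3 intrinsics, pixels), "distortion" ([k1, k2, p1, p2, k3] as OpenCV has them; the pictures are not rectified), "R" (3x3) and "t" (3): a world point X has camera coordinates R X + t. Camera axes: x right, y down, z forward; pixel columns grow to the right and rows downward; lengths in m; the calibration is good to about 2 mm. A picture is of the moment at which its call begins. There is no depth.
- ctrl.sign_off(): hands the job in, once; it reports no verdict.
The state is a dict: "clock": time; "joints": joint angles; "joint_vel": joint speeds; "joint_efforts": joint torques, N m; "eef_pos": TCP position; "orientation": TCP orientation; "wrist_force": force on the tool from outside, world axes, zero at the start; "torque": the same for the moment, N m; "gripper_width": finger opening in m.
Only numpy, scipy, OpenCV 4.12 (cv2) and the standard library are available. Lean on these libraries where they do the work, as an engineer would, in place of code of your own. Each camera call takes 0.05 s, during which the arm holds its last target.

## Working session

There is one attempt and no reset: what is moved stays moved. The work goes in short steps, Python scripts to look and compute and a tool call to move; the robot and the scene stay as the last step left them, time stands still between calls to the robot, and variables do not carry over. Pictures are saved under pics/ and viewed, and the job is handed in when it is done.

Besides the shell and the picture viewer there is one more tool, called in YAML: its name, and indented under it one key for each argument. servo_tool: Moves the arm, as the interface text tells. Its arguments: {"type":"object","properties":{"travel":{"type":"array","items":{"type":"array","items":{"type":"number"}}},"angular":{"type":"array","items":{"type":"array","items":{"type":"number"}}},"gripper":{"type":"array","items":{"type":"number"}}},"required":["travel","angular","gripper"]}

```bash
mkdir -p pics; ls; python3 - <<'E'
from cell import ctrl
import cv2
print(ctrl.state(), ctrl.tip_extent)
for n in ("scene","top"):
    c=ctrl.capture(n); cv2.imwrite(f"pics/{n}0.png",c["color"][:,:,::-1]); print(n,c["mtx"],c["distortion"],c["R"],c["t"])
E
```

```text
pics
{'clock': 0.0, 'joints': array([ 1.32457958e+00,  3.53657398e-01,  1.63413935e+00,  2.86651505e-05,
        1.15518713e+00, -2.39081086e-03]), 'joint_vel': array([-1.65846772e-05, -9.39851840e-04,  9.40076202e-04,  7.20494542e-04,
       -5.85193758e-04, -3.18991647e-05]), 'joint_efforts': array([ 4.53592365e-03, -5.93852377e+01, -3.34228992e+01,  7.01065175e-02,
        2.32988305e-02, -9.17386546e-05]), 'eef_pos': array([0.15075346, 0.60604819, 0.22485567]), 'orientation': array([ 3.12036536,  1.56940486, -1.83586114]), 'wrist_force': array([ 0.88915585, -0.15939582,  0.00655525]), 'torque': array([-0.04353754,  0.04755506,  0.06609125]), 'gripper_width': 0.09212298852773211} 0.011
scene [[557.06641727   0.         327.13226888]
 [  0.         557.06641727 226.68405475]
 [  0.           0.           1.        ]] [0.03535982 0.         0.         0.         0.        ] [[ 0.86279368 -0.50552574 -0.00554845]
 [-0.30116311 -0.50512576 -0.80879463]
 [ 0.40606384  0.69949389 -0.58806502]] [-0.49946827  0.25868049  0.66700301]
top [[454.97682077   0.         318.35227603]
 [  0.         454.97682077 243.06912044]
 [  0.           0.           1.        ]] [-0.06956484  0.          0.          0.          0.        ] [[-0.009002   -0.99966324  0.02433875]
 [-0.99676354  0.00702615 -0.08008167]
 [ 0.0798837  -0.02498088 -0.99649112]] [0.00542681 0.59624847 0.87377923]
```

View pics/scene0.png

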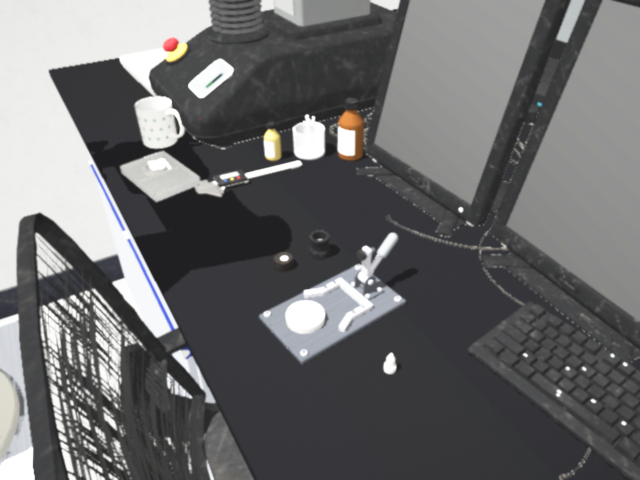

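View pics/top0.png

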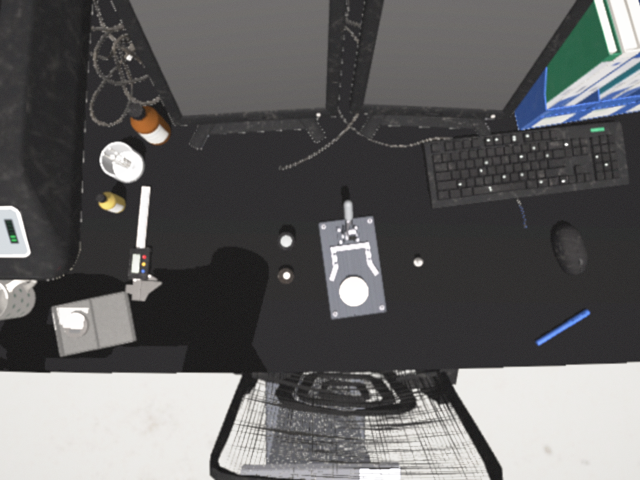

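Top view: plate about (320–385, 217–318), disc at (353, 291), lever grip at (348, 208), loupe (287, 240), specimen (286, 275), indenter (418, 262). I'll zoom in for exact features.

```bash
cat > h.py <<'E'
import numpy as np, cv2
from cell import ctrl
def ray(c,uv):
    p=cv2.undistortPoints(np.array([[uv]],float),c["mtx"],np.array(c["distortion"]))[0,0]
    d=c["R"].T@np.array([p[0],p[1],1.]); o=-c["R"].T@c["t"]; return o,d
def onz(c,uv,z):
    o,d=ray(c,uv); return o+d*(z-o[2])/d[2]
def proj(c,P):
    P=np.atleast_2d(np.array(P,float))
    return cv2.projectPoints(P,cv2.Rodrigues(c["R"])[0],c["t"],c["mtx"],np.array(c["distortion"]))[0][:,0]
def tri(obs):
    A=np.zeros((3,3));b=np.zeros(3)
    for c,uv in obs:
        o,d=ray(c,uv);d=d/np.linalg.norm(d);M=np.eye(3)-np.outer(d,d);A+=M;b+=M@o
    return np.linalg.solve(A,b)
def crop(c,x0,y0,x1,y1,s,name,gain=1.0):
    im=c["color"][y0:y1,x0:x1,::-1]
    im=cv2.resize(im,None,fx=s,fy=s,interpolation=cv2.INTER_CUBIC)
    cv2.imwrite("pics/"+name,np.clip(im*gain,0,255).astype(np.uint8))
E
python3 - <<'E'
from h import *
c=ctrl.capture("top"); crop(c,270,175,430,325,5,"top1.png",1.0)
np.save("top.npy",c,allow_pickle=True)
c=ctrl.capture("scene"); crop(c,255,225,415,385,5,"sc1.png",1.0); np.save("scene.npy",c,allow_pickle=True)
E
sed -i 's/$//' h.py; python3 - <<'E'
import cv2;im=cv2.imread('pics/sc1.png');print(im.shape);cv2.imwrite('pics/sc1b.png',im[:600])
cv2.imwrite('pics/top1b.png',cv2.imread('pics/top1.png')[:600]);
E
```

```text
(800, 800, 3)
```

```bash
python3 - <<'E'
from h import *
c=np.load("scene.npy",allow_pickle=True).item(); crop(c,250,228,415,378,4,"sc2.png")
c=np.load("top.npy",allow_pickle=True).item(); crop(c,270,177,430,327,4,"top2.png")
E
```

```text
(no output)
```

View pics/sc2.png

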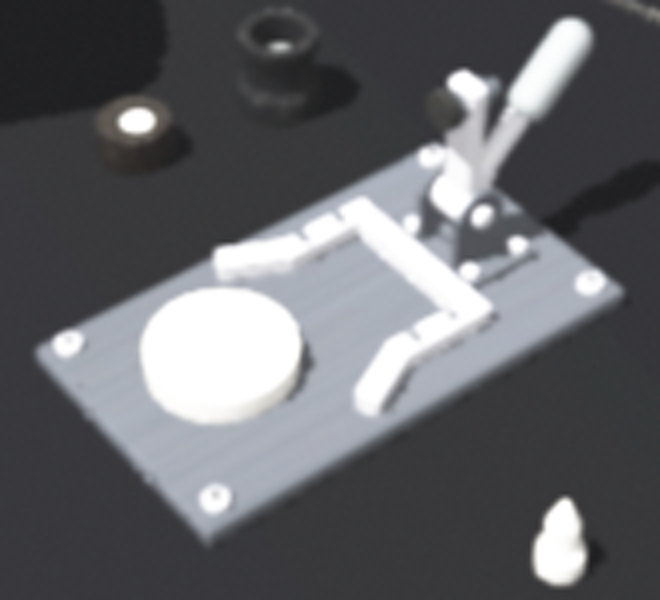

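View pics/top2.png

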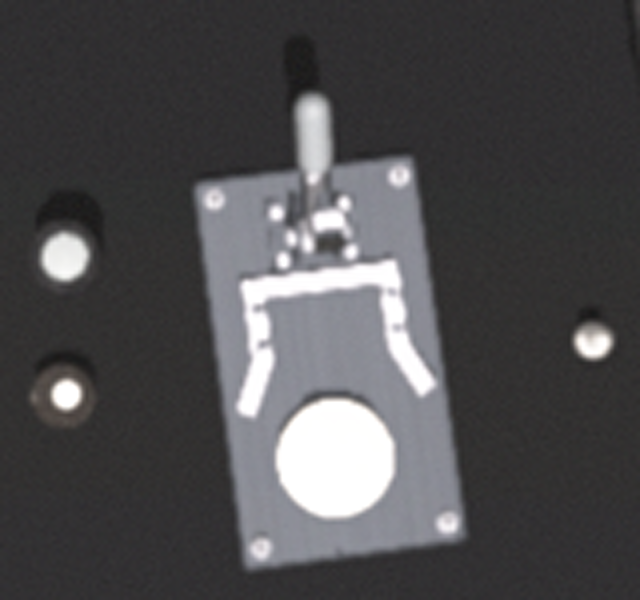

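The corners, disc and lever are clear in both crops. Next I'll fit the fixture pose and triangulate.

```bash
cat > fit.py <<'E'
from h import *
from scipy.optimize import least_squares
T=np.load("top.npy",allow_pickle=True).item();S=np.load("scene.npy",allow_pickle=True).item()
f=lambda p,o:(np.array(p)+.5)/4-.5+np.array(o)
tp=f([(196,184),(412,157),(466,539),(246,570)],(270,177))
sp=f([(425,145),(623,291),(210,543),(37,352)],(250,228))
L=np.array([(.09,.056),(.09,-.056),(-.105,-.056),(-.105,.056)])
def W(p,pts):
    c,s=np.cos(p[2]),np.sin(p[2]);pts=np.atleast_2d(pts)
    return np.c_[p[0]+c*pts[:,0]-s*pts[:,1],p[1]+s*pts[:,0]+c*pts[:,1],pts[:,2]]
L3=np.c_[L,np.full(4,.008)]
for nm,use in (("both",(1,1)),("top",(1,0)),("scene",(0,1))):
    r=least_squares(lambda p:np.r_[(proj(T,W(p,L3))-tp).ravel()*use[0],(proj(S,W(p,L3))-sp).ravel()*use[1]],[.55,-.07,.1])
    print(nm,r.x.round(4),r.fun.round(1))
    if nm=="both":P=r.x
for i in range(4): print("tri corner",tri([(T,tp[i]),(S,sp[i])]).round(4))
def inF(w):
    c,s=np.cos(P[2]),np.sin(P[2]);d=w[:2]-P[:2];return np.round([c*d[0]+s*d[1],-s*d[0]+c*d[1],w[2]],4)
# disc top centre
dt=f((336,458),(270,177)); ds=f((221,346),(250,228))
print("disc",onz(T,dt,.02),onz(S,ds,.02),inF(onz(T,dt,.02)),inF(onz(S,ds,.02)),tri([(T,dt),(S,ds)]))
gt=f((312,105),(270,177)); gs=f((570,36),(250,228))
g=tri([(T,gt),(S,gs)]);print("grip",g,inF(g), "pred",W(P,[.107,0,.086]))
for n,t,s,z in (("loupe",(65,255),(278,32),.038),("spec",(66,394),(136,122),.018),("ind",(593,340),(565,505),.031)):
    a=f(t,(270,177));b=f(s,(250,228));w=tri([(T,a),(S,b)]);print(n,w.round(3),inF(w))
np.save("P.npy",P)
E
python3 fit.py
```

```text
both [ 0.556  -0.0671  0.1331] [-0.5  0.6  0.2 -0.3  1.3  0.2  0.9  0.7  1.8 -0.9  0.2 -0.5 -0.3 -1.2
 -1.5 -0.2]
top [ 0.5566 -0.0663  0.1213] [-0.4 -0.1  0.3 -0.3  0.3  0.3 -0.2  0.1  0.  -0.   0.  -0.  -0.  -0.
 -0.  -0. ]
scene [ 0.5553 -0.0681  0.1418] [-0.   0.   0.  -0.   0.   0.   0.   0.   1.3 -0.6  0.1 -0.4  0.3 -0.3
 -1.6  0.9]
tri corner [6.37e-01 4.00e-04 6.70e-03]
tri corner [ 0.6523 -0.1105  0.007 ]
tri corner [ 0.4599 -0.1349  0.0036]
tri corner [ 0.4463 -0.0242  0.0055]
disc [ 0.50108293 -0.06813442  0.02      ] [ 0.50066528 -0.06980162  0.02      ] [-0.0545  0.0063  0.02  ] [-0.0552  0.0047  0.02  ] [ 0.50119907 -0.06836453  0.01847662]
grip [ 0.6647552  -0.05223344  0.08637336] [0.1098 0.0003 0.0864] pred [[ 0.66201631 -0.05293708  0.086     ]]
loupe [0.601 0.064 0.038] [0.062  0.124  0.0376]
spec [0.534 0.065 0.017] [-0.0045  0.1336  0.0165]
ind [ 0.56  -0.197  0.026] [-0.0137 -0.1293  0.0255]
```

```bash
cat >> h.py <<'E'
from scipy.spatial.transform import Rotation as Ro
P=np.array([.5562,-.0667,.127])
def Rf(): return Ro.from_euler('z',P[2]).as_matrix()
def F2W(p): return Rf()@np.array(p)+np.r_[P[:2],0]
def W2F(w): return Rf().T@(np.array(w)-np.r_[P[:2],0])
def Rt(s=None):
    s=s or ctrl.state(); return Ro.from_euler('xyz',s["orientation"]).as_matrix()
def goal(sgn=1):  # tool x down, z along sgn*fixture y
    x=np.array([0,0,-1.]);z=sgn*Rf()[:,1];return np.c_[x,np.cross(z,x),z]
def plan(pF,sgn=1):
    s=ctrl.state();R=Rt(s);d=F2W(pF)-s["eef_pos"]
    G=goal(sgn); rv=Ro.from_matrix(R.T@G).as_rotvec()
    print("TCP in fixture",W2F(s["eef_pos"]).round(4),"clock",s["clock"],"F",s["wrist_force"].round(1),"w",round(s["gripper_width"],4))
    print("travel units, current tool axes",(R.T@d/.025).round(2)," goal tool axes",(G.T@d/.025).round(2)," turn units",(np.degrees(rv)/4).round(2))
E
python3 - <<'E'
from h import *
print(Rt().round(3))
for s in (1,-1): plan([-.11,.005,.15],s)
T=np.load("top.npy",allow_pickle=True).item()
for z in (0,.1,.15,.2): print(z,onz(T,(340,115),z),onz(T,(240,120),z))
E
```

```text
[[-0.    -0.97   0.241]
 [-0.001  0.241  0.97 ]
 [-1.     0.    -0.001]]
TCP in fixture [-0.3169  0.7189  0.2251] clock 0.2 F [-0.5 -0.5  0.6] w 0.0917
travel units, current tool axes [  3.03 -18.06 -23.61]  goal tool axes [  3.01  -8.28 -28.55]  turn units [-5.31 -0.01 -0.  ]
TCP in fixture [-0.3169  0.7189  0.2251] clock 0.2 F [-0.5 -0.5  0.6] w 0.0917
travel units, current tool axes [  3.03 -18.06 -23.61]  goal tool axes [ 3.01  8.28 28.55]  turn units [ 3.969e+01 -0.000e+00  2.000e-02]
0 [ 0.86601341 -0.04756659  0.        ] [0.85576118 0.16051542 0.        ]
0.1 [ 0.82883215 -0.03987545  0.1       ] [0.81969633 0.14554781 0.1       ]
0.15 [ 0.81024152 -0.03602988  0.15      ] [0.8016639  0.13806401 0.15      ]
0.2 [ 0.79165089 -0.03218431  0.2       ] [0.78363147 0.13058021 0.2       ]
```

servo_tool:
  travel:
    - [0, 0, 0]
    - [0, 0, 0]
    - [0, 0, 0]
    - [0, 0, 0]
    - [0, 0, 0]
    - [0, 0, 0]
    - [0, -0.3, -1]
    - [0, -0.3, -1]
    - [0, -0.3, -1]
    - [0, -0.3, -1]
  angular:
    - [-1, 0, 0]
    - [-1, 0, 0]
    - [-1, 0, 0]
    - [-1, 0, 0]
    - [-1, 0, 0]
    - [-0.31, 0, 0]
    - [0, 0, 0]
    - [0, 0, 0]
    - [0, 0, 0]
    - [0, 0, 0]
  gripper: [0.78, 0.78, 0.78, 0.78, 0.78, 0.78, 0.78, 0.78, 0.78, 0.78]

```text
clock: 1.45
eef_pos: [0.1935, 0.5103, 0.2255]
orientation: [2.862, 1.571, -1.725]
wrist_force: [0.3, -0.0, 0.2]
gripper_width: 0.0201
```

servo_tool:
  travel:
    - [0, -0.3, -1]
    - [0, -0.3, -1]
    - [0, -0.3, -1]
    - [0, -0.3, -1]
    - [0, -0.3, -1]
    - [0, -0.3, -1]
    - [0, -0.3, -1]
    - [0, -0.3, -1]
    - [0, -0.3, -1]
    - [0, -0.3, -1]
  angular:
    - [0, 0, 0]
    - [0, 0, 0]
    - [0, 0, 0]
    - [0, 0, 0]
    - [0, 0, 0]
    - [0, 0, 0]
    - [0, 0, 0]
    - [0, 0, 0]
    - [0, 0, 0]
    - [0, 0, 0]
  gripper: [0.78, 0.78, 0.78, 0.78, 0.78, 0.78, 0.78, 0.78, 0.78, 0.78]

```text
clock: 2.7
eef_pos: [0.2996, 0.2712, 0.2257]
orientation: [-1.043, 1.57, 0.655]
wrist_force: [-0.0, 0.1, 0.2]
gripper_width: 0.0203
```

```bash
python3 -c "
from h import *
plan([-.11,.005,.15])"
```

```text
TCP in fixture [-0.2117  0.3677  0.2257] clock 2.7 F [-0.   0.1  0.2] w 0.0203
travel units, current tool axes [  3.03  -4.07 -14.51]  goal tool axes [  3.03  -4.07 -14.51]  turn units [-0.01  0.    0.  ]
```

servo_tool:
  travel:
    - [0, -0.3, -1]
    - [0, -0.3, -1]
    - [0, -0.3, -1]
    - [0, -0.3, -1]
    - [0, -0.3, -1]
    - [0, -0.3, -1]
    - [0, -0.3, -1]
    - [0, -0.3, -1]
    - [0, -0.3, -1]
    - [0, -0.3, -1]
  angular:
    - [0, 0, 0]
    - [0, 0, 0]
    - [0, 0, 0]
    - [0, 0, 0]
    - [0, 0, 0]
    - [0, 0, 0]
    - [0, 0, 0]
    - [0, 0, 0]
    - [0, 0, 0]
    - [0, 0, 0]
  gripper: [0.78, 0.78, 0.78, 0.78, 0.78, 0.78, 0.78, 0.78, 0.78, 0.78]

```text
clock: 3.95
eef_pos: [0.4053, 0.0328, 0.2257]
orientation: [-1.585, 1.57, 0.112]
wrist_force: [0.0, -0.9, 0.2]
gripper_width: 0.0203
```

servo_tool:
  travel:
    - [0, -0.3, -1]
    - [0, -0.3, -1]
    - [0.5, -0.3, -1]
    - [1, -0.1, -1]
    - [0.5, 0, -0.5]
    - [0, 0, 0]
  angular:
    - [0, 0, 0]
    - [0, 0, 0]
    - [0, 0, 0]
    - [0, 0, 0]
    - [0, 0, 0]
    - [0, 0, 0]
  gripper: [0.78, 0.78, 0.78, 0.78, 0.78, 0.78]

```text
clock: 4.7
eef_pos: [0.4435, -0.0747, 0.175]
orientation: [1.206, 1.569, 2.903]
wrist_force: [-0.9, 0.1, -0.1]
gripper_width: 0.0202
```

```bash
python3 -c "
from h import *
plan([-.11,.005,.15])
c=ctrl.capture('wrist');np.save('w1.npy',c,allow_pickle=True);cv2.imwrite('pics/w1.png',c['color'][:,:,::-1])
print(proj(c,[F2W(p) for p in ([-.055,.005,.02],[.09,.056,.008],[.09,-.056,.008],[-.105,-.056,.008],[-.105,.056,.008],[.107,0,.086],[.054,0,.034])]).round(0).tolist())
"
```

```text
TCP in fixture [-0.1128  0.0063  0.175 ] clock 4.7 F [-0.9  0.1 -0.1] w 0.0202
travel units, current tool axes [ 1.   -0.11 -0.05]  goal tool axes [ 1.   -0.11 -0.05]  turn units [-0.02  0.01 -0.03]
[[317.0, 293.0], [368.0, 421.0], [256.0, 421.0], [245.0, 234.0], [376.0, 234.0], [311.0, 505.0], [311.0, 409.0]]
```

View pics/w1.png

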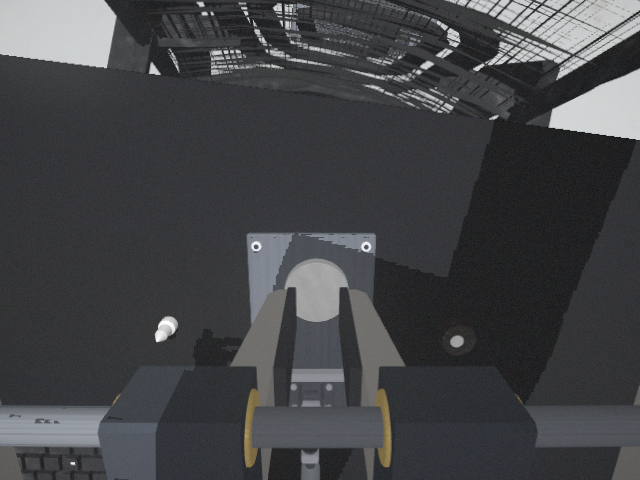

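The wrist view confirms the fit: near plate edge at row 234, columns 247–375 against a predicted 245–376, and disc at (317, 290) against a predicted (317, 293). I'll check whether the camera side could foul the clamp.

```bash
python3 -c "
from h import *
c=np.load('w1.npy',allow_pickle=True).item()
p=-c['R'].T@c['t'];s=ctrl.state();print('cam in tool',Rt(s).T@(p-s['eef_pos']),'fixture',W2F(p), 'dir',Rf().T@c['R'][2])
print('disc',W2F(onz(c,(317,290),.02)), [W2F(onz(c,q,.008)).round(4) for q in ((247,234),(375.5,234))])"
```

```text
cam in tool [-0.15884595  0.08510936 -0.00120226] fixture [-0.19729945  0.00550319  0.33451976] dir [ 2.95135562e-01  1.15280966e-04 -9.55455382e-01]
disc [-0.05813108  0.00531662  0.02      ] [array([-0.105 , -0.0547,  0.008 ]), array([-0.105 ,  0.0555,  0.008 ])]
```

servo_tool:
  travel:
    - [1, 0, -0.05]
    - [1, 0, 0]
    - [1, 0, 0]
    - [1, 0, 0]
    - [1, 0, 0]
    - [0.6, 0, 0]
    - [0.5, 0, 0]
    - [0, 0, 0]
  angular:
    - [0, 0, 0]
    - [0, 0, 0]
    - [0, 0, 0]
    - [0, 0, 0]
    - [0, 0, 0]
    - [0, 0, 0]
    - [0, 0, 0]
    - [0, 0, 0]
  gripper: [0.78, 0.78, 0.78, 0.78, 0.78, 0.78, 0.78, 0.78]

```text
clock: 5.75
eef_pos: [0.4444, -0.0753, 0.0228]
orientation: [1.257, 1.57, 2.955]
wrist_force: [-0.1, -0.4, -0.4]
gripper_width: 0.0203
```

```bash
python3 -c "
from h import *
plan([-.04,.000,.022])
for n in ('scene',):
  c=ctrl.capture(n);crop(c,220,200,420,350,4,'sc3.png')
"
```

```text
TCP in fixture [-0.112   0.0056  0.0228] clock 5.75 F [-0.1 -0.4 -0.4] w 0.0203
travel units, current tool axes [ 0.03 -2.88 -0.23]  goal tool axes [ 0.03 -2.88 -0.22]  turn units [ 0.    0.   -0.01]
```

View pics/sc3.png

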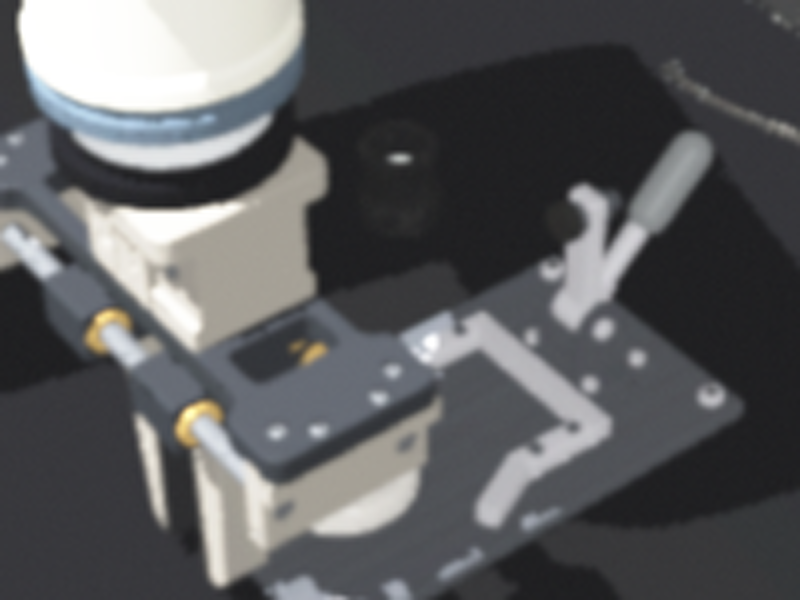

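The fingertips sit behind the disc at plate level. Starting the push.

servo_tool:
  travel:
    - [0, -0.3, 0]
    - [0, -0.3, 0]
    - [0, -0.2, 0]
    - [0, -0.25, 0]
    - [0, -0.25, -0.03]
    - [0, -0.25, -0.04]
    - [0, -0.25, -0.05]
    - [0, -0.25, -0.05]
    - [0, -0.25, -0.05]
    - [0, 0, 0]
  angular:
    - [0, 0, 0]
    - [0, 0, 0]
    - [0, 0, 0]
    - [0, 0, 0]
    - [0, 0, 0]
    - [0, 0, 0]
    - [0, 0, 0]
    - [0, 0, 0]
    - [0, 0, 0]
    - [0, 0, 0]
  gripper: [0.78, 0.78, 0.78, 0.78, 0.78, 0.78, 0.78, 0.78, 0.78, 0.78]

```text
clock: 7.05
eef_pos: [0.5036, -0.0738, 0.0232]
orientation: [-1.819, 1.569, -0.121]
wrist_force: [0.0, -0.8, -0.4]
gripper_width: 0.0203
```

```bash
python3 -c "
from h import *
plan([-.036,.000,.022])
c=ctrl.capture('scene');crop(c,220,200,420,350,4,'sc4.png')
"
```

```text
TCP in fixture [-0.0531 -0.0004  0.0232] clock 7.05 F [ 0.  -0.8 -0.4] w 0.0203
travel units, current tool axes [ 0.05 -0.68  0.02]  goal tool axes [ 0.05 -0.68  0.02]  turn units [-0.   -0.01  0.02]
```

View pics/sc4.png

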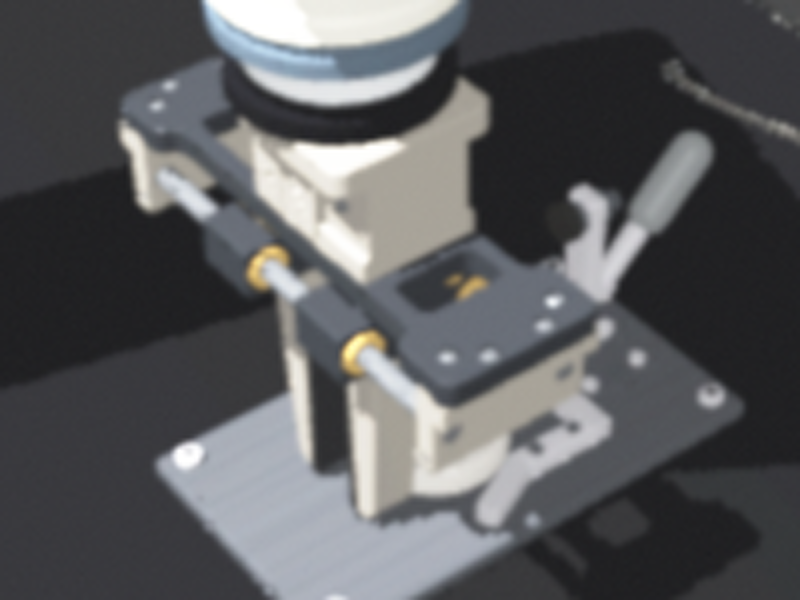

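servo_tool:
  travel:
    - [0, -0.15, 0]
    - [0, -0.15, 0]
    - [0, -0.15, 0]
    - [0, -0.1, 0]
    - [0, -0.05, 0]
    - [0, 0, 0]
  angular:
    - [0, 0, 0]
    - [0, 0, 0]
    - [0, 0, 0]
    - [0, 0, 0]
    - [0, 0, 0]
    - [0, 0, 0]
  gripper: [0.78, 0.78, 0.78, 0.78, 0.78, 0.78]

```text
clock: 7.85
eef_pos: [0.5174, -0.0718, 0.0231]
orientation: [-1.777, 1.57, -0.079]
wrist_force: [-0.5, 0.0, -0.1]
gripper_width: 0.0201
```

servo_tool:
  travel:
    - [0, -0.05, 0]
    - [0, 0, 0]
  angular:
    - [0, 0, 0]
    - [0, 0, 0]
  gripper: [0.78, 0.78]

```text
clock: 8.1
eef_pos: [0.5185, -0.0717, 0.0231]
orientation: [-2.165, 1.571, -0.467]
wrist_force: [-2.9, -0.6, -0.3]
gripper_width: 0.02
```

servo_tool:
  travel:
    - [0, -0.05, 0]
    - [0, 0, 0]
  angular:
    - [0, 0, 0]
    - [0, 0, 0]
  gripper: [0.78, 0.78]

```text
clock: 8.35
eef_pos: [0.5198, -0.0715, 0.0231]
orientation: [-1.735, 1.571, -0.037]
wrist_force: [-1.6, -0.1, 0.1]
gripper_width: 0.0199
```

```bash
python3 -c "
from h import *
plan([-.036,.000,.022])
c=ctrl.capture('scene');crop(c,220,200,420,350,4,'sc5.png')
c=ctrl.capture('wrist');cv2.imwrite('pics/w5.png',c['color'][:,:,::-1])
"
```

```text
TCP in fixture [-0.0367 -0.0001  0.0231] clock 8.35 F [-1.6 -0.1  0.1] w 0.0199
travel units, current tool axes [ 0.04 -0.03  0.01]  goal tool axes [ 0.04 -0.03  0.01]  turn units [-0. -0.  0.]
```

View pics/sc5.png

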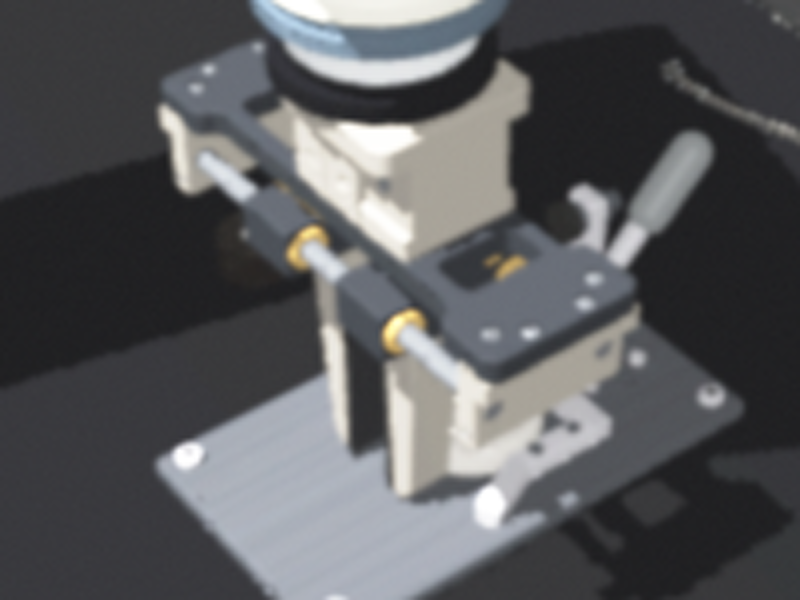

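View pics/w5.png

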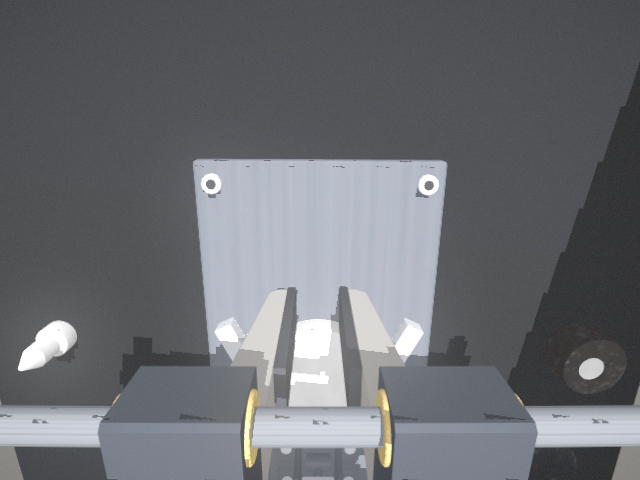

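The disc has entered between the rails and the force is still low, so it isn't on the stop yet. Continuing in 1 mm steps.

servo_tool:
  travel:
    - [0, -0.04, 0]
    - [0, 0, 0]
  angular:
    - [0, 0, 0]
    - [0, 0, 0]
  gripper: [0.78, 0.78]

```text
clock: 8.7
eef_pos: [0.5207, -0.0714, 0.0231]
orientation: [-1.951, 1.571, -0.253]
wrist_force: [-1.9, 0.2, 0.3]
gripper_width: 0.0201
```

servo_tool:
  travel:
    - [0, -0.04, 0]
    - [0, 0, 0]
  angular:
    - [0, 0, 0]
    - [0, 0, 0]
  gripper: [0.78, 0.78]

```text
clock: 8.95
eef_pos: [0.5211, -0.0712, 0.023]
orientation: [1.418, 1.57, 3.115]
wrist_force: [-4.3, -1.2, 2.6]
gripper_width: 0.0203
```

servo_tool:
  travel:
    - [0, -0.04, 0]
    - [0, 0, 0]
  angular:
    - [0, 0, 0]
    - [0, 0, 0]
  gripper: [0.78, 0.78]

```text
clock: 9.2
eef_pos: [0.5213, -0.0711, 0.0229]
orientation: [1.425, 1.568, 3.123]
wrist_force: [-6.9, -1.8, 3.7]
gripper_width: 0.0202
```

The force rose to 7 N while travel stopped at about x = -35 mm, within about 1 mm of the expected seat. Backing off and lifting to inspect.

servo_tool:
  travel:
    - [0, 0.5, 0]
    - [0, 1, 0]
    - [-1, 1, 0]
    - [-1, 0.5, 0]
    - [-1, 0, 0]
    - [-1, 0, 0]
    - [-1, 0, 0]
    - [-1, 0, 0]
    - [0, 0, 0]
  angular:
    - [0, 0, 0]
    - [0, 0, 0]
    - [0, 0, 0]
    - [0, 0, 0]
    - [0, 0, 0]
    - [0, 0, 0]
    - [0, 0, 0]
    - [0, 0, 0]
    - [0, 0, 0]
  gripper: [0.78, 0.78, 0.78, 1, 1, 1, 1, 1, 1]

```text
clock: 10.32
eef_pos: [0.4498, -0.0809, 0.1748]
orientation: [-1.85, 1.566, -0.152]
wrist_force: [0.0, 0.2, -0.1]
gripper_width: 0.0003
```

```bash
python3 -c "
from h import *
plan([.15,0,.18])
c=ctrl.capture('wrist');crop(c,200,200,440,380,3,'w6.png')
print(proj(c,[F2W(p) for p in ([0,0,.02],[-.028,0,.02])]).round(1))
c=ctrl.capture('top');crop(c,290,180,410,330,4,'t6.png')
c=ctrl.capture('scene');crop(c,250,228,415,378,4,'s6.png')
for p in ([0,0,.02],): print(proj(c,[F2W(p)]))
"
```

```text
TCP in fixture [-0.1074 -0.0006  0.1748] clock 10.325 F [ 0.   0.2 -0.1] w 0.0003
travel units, current tool axes [ -0.16 -10.3    0.03]  goal tool axes [ -0.21 -10.3    0.02]  turn units [-0.   -0.02  0.07]
[[319.  342.3]
 [319.  314.4]]
[[336.50110982 299.2888752 ]]
```

View pics/w6.png

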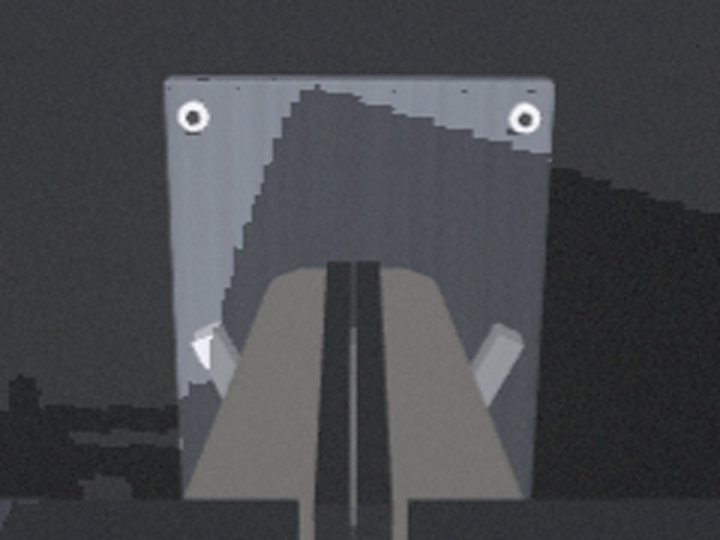

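View pics/s6.png

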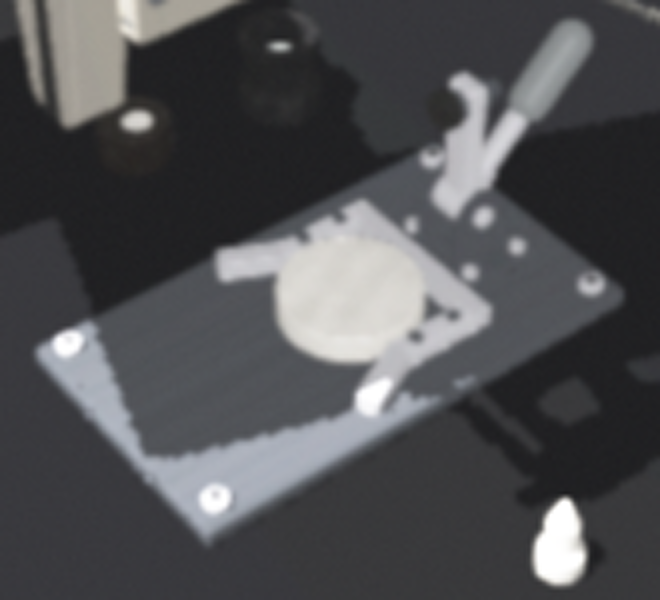

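View pics/t6.png

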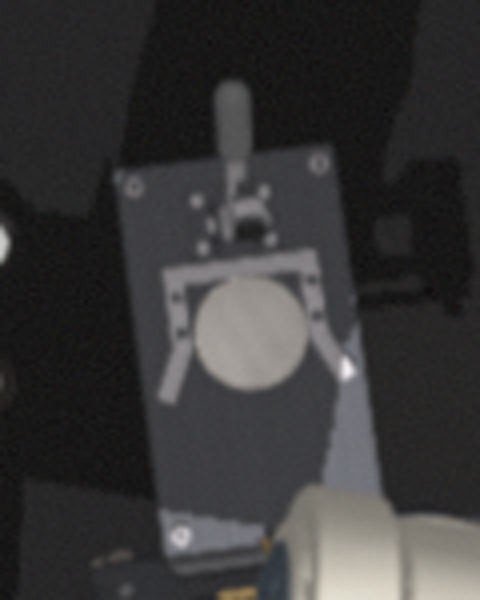

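The disc edge touches the stop in the top view (stop edge and disc edge both at crop row ~277), centred between the rails, and the lever is still open. Moving over the lever to its +x side.

servo_tool:
  travel:
    - [0, -1, 0]
    - [0, -1, 0]
    - [0, -1, 0]
    - [0, -1, 0]
    - [0, -1, 0]
    - [0, -1, 0]
    - [0, -1, 0]
    - [0, -1, 0]
    - [0, -1, 0]
    - [0, -1, 0]
  angular:
    - [0, 0, 0.07]
    - [0, 0, 0]
    - [0, 0, 0]
    - [0, 0, 0]
    - [0, 0, 0]
    - [0, 0, 0]
    - [0, 0, 0]
    - [0, 0, 0]
    - [0, 0, 0]
    - [0, 0, 0]
  gripper: [1, 1, 1, 1, 1, 1, 1, 1, 1, 1]

```text
clock: 11.72
eef_pos: [0.6964, -0.0488, 0.17]
orientation: [1.507, 1.564, -3.079]
wrist_force: [-0.3, -1.2, 0.3]
gripper_width: 0.0005
```

servo_tool:
  travel:
    - [0, -0.4, 0]
    - [0, 0, 0]
  angular:
    - [0, 0, 0]
    - [0, 0, 0]
  gripper: [1, 1]

```text
clock: 11.98
eef_pos: [0.7057, -0.0476, 0.1706]
orientation: [1.524, 1.564, -3.061]
wrist_force: [-0.1, -0.1, 0.2]
gripper_width: 0.0004
```

```bash
python3 -c "
from h import *
plan([.15,0,.072])
c=ctrl.capture('scene');cv2.imwrite('pics/s7.png',c['color'][:,:,::-1])
c=ctrl.capture('wrist');cv2.imwrite('pics/w7.png',c['color'][:,:,::-1])
"
```

```text
TCP in fixture [ 0.1507 -0.      0.1706] clock 11.975 F [-0.1 -0.1  0.2] w 0.0004
travel units, current tool axes [ 3.95  0.   -0.  ]  goal tool axes [3.95 0.03 0.  ]  turn units [ 0.    0.   -0.09]
```

View pics/s7.png

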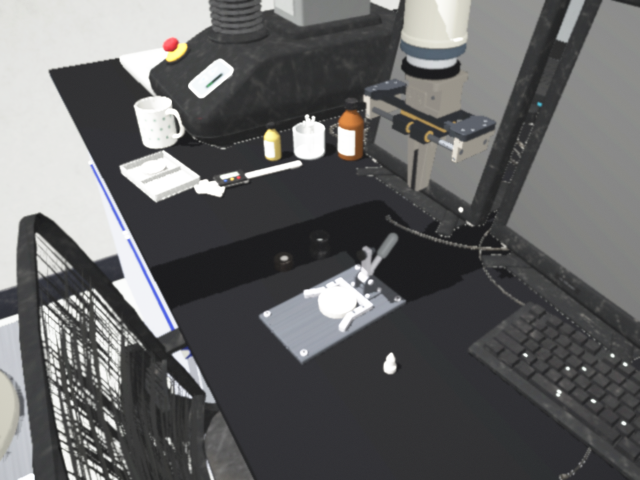

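View pics/w7.png

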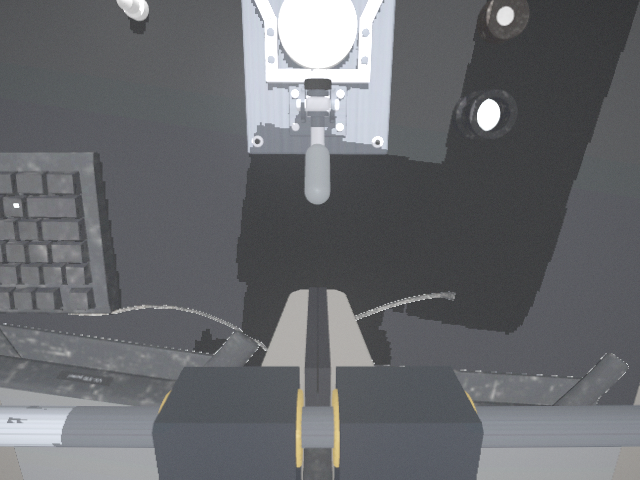

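The lever (column 317) lines up with the finger seam (318), and the disc is seated against the stop. Descending behind the handle.

servo_tool:
  travel:
    - [1, 0, 0]
    - [1, 0, 0]
    - [1, 0, 0]
    - [0.6, 0, 0]
    - [0.35, 0, 0]
    - [0, 0, 0]
  angular:
    - [0, 0, -0.09]
    - [0, 0, 0]
    - [0, 0, 0]
    - [0, 0, 0]
    - [0, 0, 0]
    - [0, 0, 0]
  gripper: [1, 1, 1, 1, 1, 1]

```text
clock: 12.82
eef_pos: [0.7059, -0.0477, 0.0731]
orientation: [-1.491, 1.57, 0.206]
wrist_force: [0.9, -0.1, 0.2]
gripper_width: 0.0002
```

```bash
python3 -c "
from h import *
plan([.08,0,.072])
c=ctrl.capture('scene');crop(c,250,150,450,300,4,'s8.png')
"
```

```text
TCP in fixture [ 0.1509 -0.0002  0.0731] clock 12.825 F [ 0.9 -0.1  0.2] w 0.0002
travel units, current tool axes [0.04 2.84 0.01]  goal tool axes [0.04 2.84 0.01]  turn units [-0.    0.    0.01]
```

View pics/s8.png

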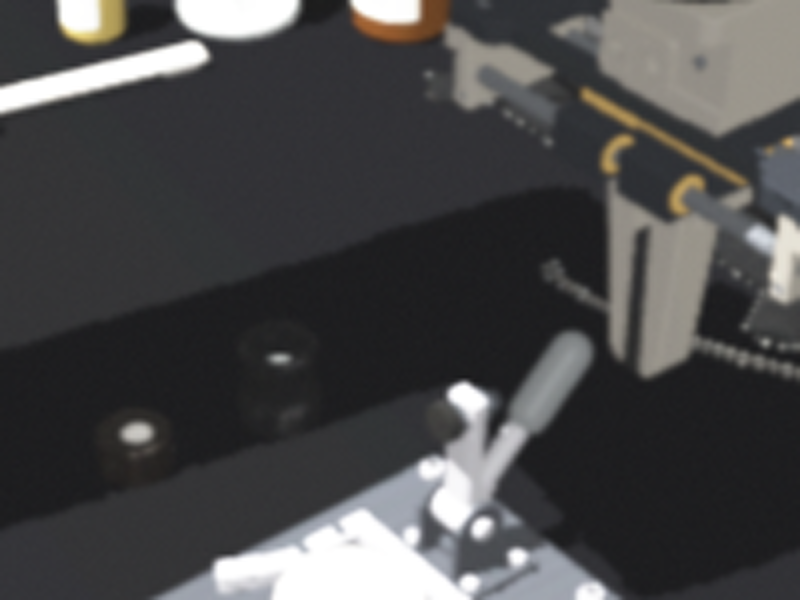

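servo_tool:
  travel:
    - [0, 0.5, 0]
    - [0, 0.3, 0]
    - [0, 0.3, 0]
    - [0, 0.3, 0]
    - [0, 0.3, 0]
    - [0, 0.3, 0]
    - [0, 0.3, 0]
    - [0, 0.3, 0]
  angular:
    - [0, 0, 0]
    - [0, 0, 0]
    - [0, 0, 0]
    - [0, 0, 0]
    - [0, 0, 0]
    - [0, 0, 0]
    - [0, 0, 0]
    - [0, 0, 0]
  gripper: [1, 1, 1, 1, 1, 1, 1, 1]

```text
clock: 13.88
eef_pos: [0.6413, -0.056, 0.0734]
orientation: [-1.628, 1.569, 0.07]
wrist_force: [1.3, -0.5, 1.2]
gripper_width: 0.0002
```

```bash
python3 -c "
from h import *
plan([.07,0,.072])
c=ctrl.capture('scene');crop(c,250,180,450,330,4,'s9.png')
"
```

```text
TCP in fixture [ 0.0857 -0.0002  0.0734] clock 13.875 F [ 1.3 -0.5  1.2] w 0.0002
travel units, current tool axes [0.06 0.63 0.01]  goal tool axes [0.06 0.63 0.01]  turn units [-0.   -0.    0.03]
```

View pics/s9.png

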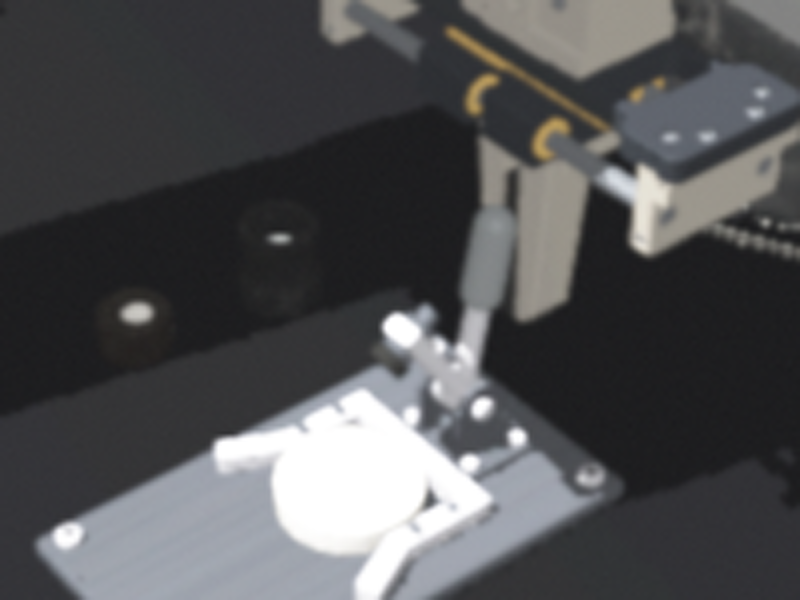

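The handle is being pushed and is nearly upright, with the foot arm coming down. Continuing past centre.

servo_tool:
  travel:
    - [0, 0.3, 0]
    - [0, 0.3, 0]
    - [0, 0.3, 0]
    - [0, 0.2, 0]
    - [0, 0, 0]
    - [0, 0, 0]
  angular:
    - [0, 0, 0]
    - [0, 0, 0]
    - [0, 0, 0]
    - [0, 0, 0]
    - [0, 0, 0]
    - [0, 0, 0]
  gripper: [1, 1, 1, 1, 1, 1]

```text
clock: 14.68
eef_pos: [0.6146, -0.0594, 0.0731]
orientation: [-1.607, 1.569, 0.091]
wrist_force: [0.3, -0.6, 0.6]
gripper_width: 0.0003
```

```bash
python3 -c "
from h import *
plan([.07,0,.072])
c=ctrl.capture('scene');crop(c,250,180,450,330,4,'s10.png')
"
```

```text
TCP in fixture [ 0.0588 -0.0002  0.0731] clock 14.675 F [ 0.3 -0.6  0.6] w 0.0003
travel units, current tool axes [ 0.05 -0.45  0.01]  goal tool axes [ 0.05 -0.45  0.01]  turn units [-0.   -0.    0.02]
```

View pics/s10.png

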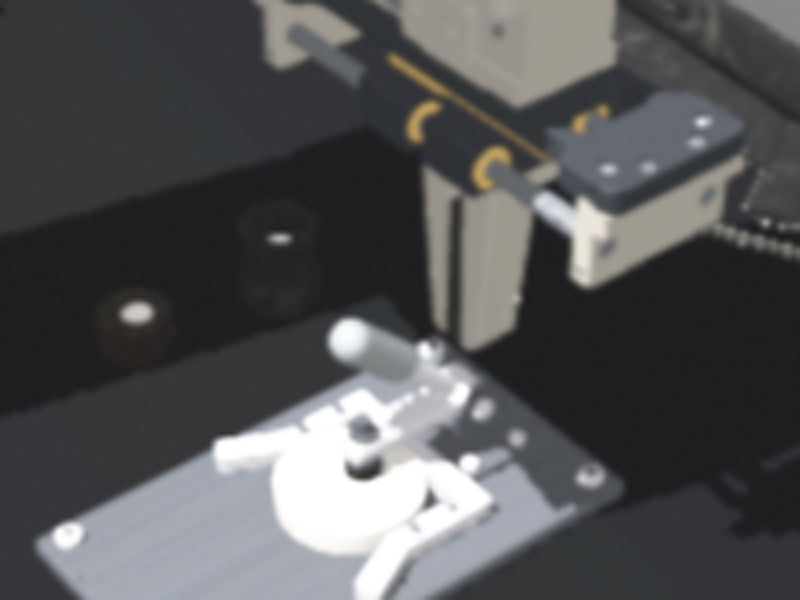

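It snapped over and the foot is on the disc. Retreating along +x and up, then a final check.

servo_tool:
  travel:
    - [0, -0.6, 0]
    - [0, -0.8, 0]
    - [-0.8, -0.6, 0]
    - [-1, 0, 0]
    - [-1, 0, 0]
    - [-1, 0, 0]
    - [-0.8, 0, 0]
    - [0, 0, 0]
    - [0, 0, 0]
  angular:
    - [0, 0, 0]
    - [0, 0, 0]
    - [0, 0, 0]
    - [0, 0, 0]
    - [0, 0, 0]
    - [0, 0, 0]
    - [0, 0, 0]
    - [0, 0, 0]
    - [0, 0, 0]
  gripper: [1, 1, 1, 1, 1, 1, 1, 1, 1]

```text
clock: 15.85
eef_pos: [0.6635, -0.053, 0.1872]
orientation: [-1.067, 1.57, 0.631]
wrist_force: [0.0, -0.2, 0.2]
gripper_width: 0.0007
```

```bash
python3 -c "
from h import *
plan([.07,0,.072])
c=ctrl.capture('scene');crop(c,250,228,415,378,4,'s11.png')
print('home disc / closed grip px in crop', ((proj(c,[F2W([0,0,.02]),F2W([.001,0,.086])])-[250,228]+.5)*4-.5).round(0))
c=ctrl.capture('wrist');cv2.imwrite('pics/w11.png',c['color'][:,:,::-1])
"
```

```text
TCP in fixture [ 0.1082 -0.      0.1872] clock 15.85 F [ 0.  -0.2  0.2] w 0.0007
travel units, current tool axes [4.61 1.53 0.  ]  goal tool axes [4.61 1.53 0.  ]  turn units [-0.    0.    0.01]
home disc / closed grip px in crop [[348. 287.]
 [350. 150.]]
```

View pics/s11.png

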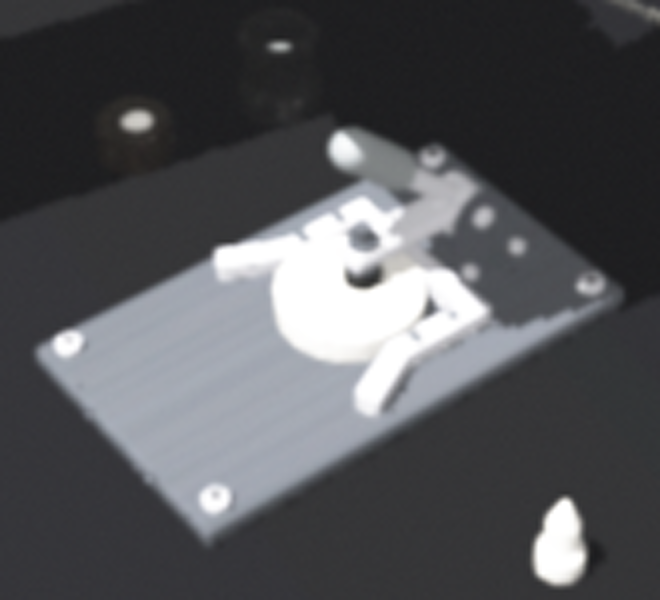

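View pics/w11.png

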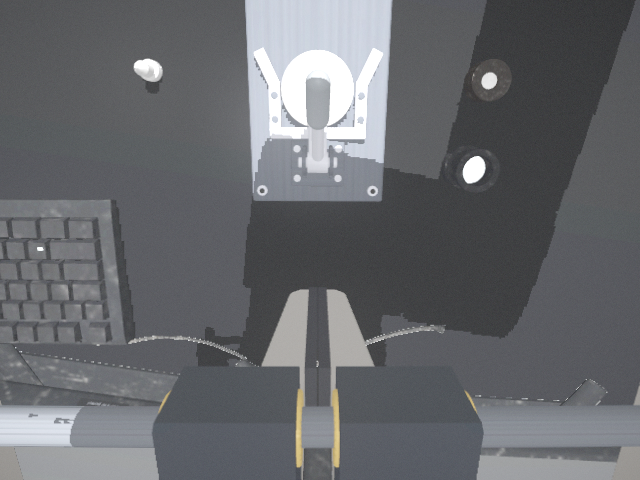

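In the scene crop the lever end is at (345, 148) against a predicted (350, 150) for closed. In the wrist view the disc sits against the stop, at columns 281–355 and down to row ~128. The bystanders haven't moved and the arm is clear, so I'm handing in.

```bash
python3 -c "
from cell import ctrl
print(ctrl.sign_off())"
```

```text
the job is handed in; nothing more can be done
None
```

The disc is home against the end stop and clamped, and I handed the job in at about 16 s of the 48 s allowed. Sign-off reports no verdict, so the result rests on my own checks.

**What I did:** I pushed the disc flat along the plate with the fingertips about 20 mm apart. It stopped moving with about 7 N on the wrist. I then backed off, went over to the lever's open side and pushed the handle past upright, and it snapped shut.

**Last checks:**
- **Disc:** it touches the stop and sits centred between the rails in the views after the push and at the end. Its centre in the scene view was about 1 pixel (roughly 2 mm) from where I predicted home. I didn't measure its final position more closely than that.
- **Lever:** its end is within about 1–2 pixels of the predicted closed position, and the foot is on the disc.
- **Specimen, loupe and indenter:** all three are where they started in the pictures.
- **Arm:** it is clear of everything, with wrist force near zero.

**Disagreements:** the two cameras gave fixture yaws of 0.121 and 0.142 rad. I used 0.127, and the wrist camera agreed with that to about 2 pixels. The disc seated about 1 mm further along the channel than I predicted, within the calibration's 2 mm.

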